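# Wedge the spring clip off a trolley axle

### The arm

A 6-joint arm with a two-finger parallel gripper is mounted at the origin on the work surface. World frame = base frame: x ahead of the robot, y to its left, z up, the work surface at z = 0. Lengths are in m, angles in degrees, forces in N, time in s.
With the tool pointing down it reaches from about 0.375 to 0.75 m from the base axis. Payload 9 kg.
Tool frame: the origin (TCP) lies where the fingers leave the gripper's body, on its centre line; the fingertips stand 73 mm ahead of it and the grasp point (between the pads) lies 54 mm ahead of it (robot.tip_reach is the distance from the TCP to the fingertips, in m); z points along the fingers, y is the direction in which the jaws open and shut (so a half turn about z gives the same grasp; the last joint's range is limited). The gripper opens to 85 mm and grips with 20 to 120 N. Pads are 22 mm wide; open, the fingers measure 114 mm over their backs; the gripper's body (76 mm by 85 mm) begins 54 mm behind the grasp point. The pads swing forward as they close: fully open they stand 13 mm farther back than shut.
Start: joints at [-88.619, 5.964, 5.575, 89.605, 0, 77.527], TCP at [0.144, -0.583, 0.304] pointing down, gripper open.
Joint ranges: [-171.21, 171.21], [-48.23, 106.86], [-62.78, 66.21], [-105.2, 120.99], [-86.42, 89.51], [-180, 180]. Speed limits (degrees/s): [127.2, 127.2, 147.25, 180, 180, 180].

### API

Orientations are given as [roll, pitch, yaw] about the fixed x, y, z axes, in that order (R = Rz(yaw) Ry(pitch) Rx(roll)).
In Python, from plant import robot gives the robot as it stands. Calls block until the motion is done:
- robot.move_pose(position, orientation): joint-space move of the TCP to a pose.
- robot.line_to(position, vel=0.15, rotation=None, guard=None): straight line of the TCP; rotation=None keeps the orientation; vel is the mean speed in m/s. With guard (N) it stops when the force on the tool has changed by that much, and returns True; else False.
- robot.goto_joints(angles): joint-space move.
- robot.set_gripper(opening): finger opening in m; the grip force is fixed at half the most; returns when the fingers have stopped.
- robot.pause(seconds).
- robot.ik(position, orientation): joint angles nearest the present ones, or None.
- robot.observe(): the state.
- robot.grab_frame(name): name is "scene" or "top" or "wrist"; returns the picture (420x560x3 uint8, blue, green, red); there is no depth.
- robot.get_calibration(name): a dict with "vertical_fov" (degrees; the focal length in pixels is half the picture's height over the tangent of half this angle, whatever the lens; pixels are square), "cx", "cy" (the principal point, pixels), "rvec" (rotation vector, rad) and "tvec" (3), from world to camera coordinates, as OpenCV has them. Camera axes: x right, y down, z forward; pixel columns grow to the right and rows downward; lengths in m; the calibration is good to about 2 mm. A picture is of the moment at which its call begins: read the wrist's pose just before it. get_calibration takes no time and is no camera call; for the wrist camera it gives the pose at the moment of the call.
A pose or a line that the arm cannot do raises robot.IKError and nothing moves.
- robot.job_done(): hands the job in, once; it reports no verdict.
The state is a dict: "time": time; "q": joint angles; "qvel": joint speeds; "joint_torque": joint torques, N m; "tool_pos": TCP position; "tcp_rot": TCP orientation; "ft_force": force on the tool from outside, world axes, zero at the start; "torque": the same for the moment, N m; "gripper_width": finger opening in m.
Only numpy, scipy, OpenCV 4.12 (cv2) and the standard library are available. Lean on these libraries where they do the work, as an engineer would, in place of code of your own. Each camera call takes 0.05 s, during which the arm holds its last target.

### The job

Take the orange wedge and slide it slowly along the top of the axle, under the brass spring clip, until the clip has spread, come off the axle and sits in the notch of the wedge; let the blade only ride lightly on the axle, force nothing, and keep the fingers off the clip while it is on the axle. Then put the clip and the wedge into the green tray and let go, without letting the clip fall on the bench and without disturbing the jar, the copper ring or the brass tee.

Things in the scene. Friction and masses are not known exactly. Their poses are not given: they have to be found in the camera images.
- bracket: Blue trolley-wheel bracket fixed to the bench, base plate 110 x 160 x 10 mm. Origin on the bench below the middle of the clip's groove, z up. A greased steel axle, 24 mm diameter, lies level along its y, axis 70 mm above the bench. Just behind the clip (y = 4.5 to 12.5 mm) two cheeks, 28 mm apart, stand beside the axle up to 108 mm; they stop the clip from being pushed along it.
- axle_top (a point): Point on the axle's top line, 82 mm above the bench, at the middle of the clip's groove (groove 20 mm diameter, 10 mm wide). Axes as the bracket: y along the axle, away from its free end. The clip's own squeeze already presses the wedge on the axle with up to some 20 N: a hand that bears down as well soon passes the 26 N that the axle may take, so ease the hand up as the push grows.
- axle_end (a point): Centre of the axle's free end, 52 mm before the clip's middle; come from here, along the bracket's +y. Axes as the bracket.
- wheel: Black and red wheel on the axle, 104 mm diameter; its hub begins 57 mm past the clip's middle. Origin and axes are those of the bracket. Fixed.
- clip: Brass spring clip astride the axle, loose, 40 g: bridge 36 (x, across the axle) x 8 (y, along it) x 4 mm with a lug 14 x 8 x 10 mm on top; inside, feet 8.5 mm either side of the middle; outside, two sprung legs with beads that grip under the axle, reaching 31 mm below the bridge. Origin in the middle of the bridge's underside, z up; seated, it is about 2.5 mm above the axle's top.
- clip_lug (a point): Top of the lug on the clip, 14 mm above the bridge's underside; axes as the clip. The clip comes off straight up: its legs pass the widest part of the axle after about 7 mm of lift and are free at 14 mm. Sliding the wedge under it at 20 mm/s takes roughly 10 to 20 N, then almost nothing once the legs have let go; faster takes more.
- wedge: Orange lifting wedge with black upright handle, loose, 85 to 170 g, standing on its flat underside. Origin on the underside below the handle's centre; blade towards +x, z up. Handle 26 (x) x 20 (y) mm, 10 to 62 mm above the underside, on a foot 34 x 34 x 10 mm. Blade 11 mm wide, slick; its top rises evenly from the tip (x = 75 mm, 1.5 mm thick) to a crest 18 mm high at x = 38 mm.
- wedge_tip (a point): Middle of the wedge's tip edge, on the underside, 75 mm ahead of the wedge's origin; axes as the wedge.
- wedge_notch (a point): Middle of the notch behind the wedge's crest: level, 16.5 mm above the underside, from x = 26 to 36.5 mm of the wedge, ended by a stop block 26.5 mm high. Push the wedge on until the stop block meets the clip: the clip's bridge then lies in the notch, off the axle, and can be lifted and carried in it.
- wedge_handle (a point): Point to grip the wedge, in the handle 40 mm above the underside; grip across the wedge's y (20 mm). Axes as the wedge.
- tray: Open green plastic tray fixed to the bench, 160 mm (x) x 200 mm (y) x 30 mm high, walls 4 mm, floor 4 mm thick. Origin in the middle of its underside, z up. Lowered into it, the clip's legs touch the floor first, then the wedge; the clip may stay astride the wedge.
- jar: Glass jar with blue lid, 56 mm diameter, 75 mm high: a bystander. Origin in the middle of its underside.
- pipe_ring: Copper pipe ring, 60 mm outer diameter, 30 mm high: a bystander. Origin in the middle of its underside.
- tee: Brass pipe tee, about 60 x 46 x 32 mm: a bystander. Origin under the middle of its run, on the bench.

How it is judged (in metres and radians):
On the way, in this order (a step that is already met when the one before it is completed fails the run):
1. the wedge's tip is through under the clip while the clip is still on the axle (y of wedge_tip in the frame of clip above 0.006 m and z of wedge_tip in the frame of clip below 0 m and horizontal distance between wedge_tip and clip below 0.03 m and contact force between wedge and clip above 1 N and z of clip in the frame of axle_top below 0.011 m and horizontal distance between clip and axle_top below 0.008 m), for 0.1 s.
2. the clip has been lifted off the axle and sits in the notch of the wedge (z of clip in the frame of axle_top above 0.015 m and x of clip in the frame of wedge between 0.024 and 0.04 m and z of clip in the frame of wedge below 0.021 m and contact force between wedge and clip above 0.1 N), for 0.2 s.
At the end, for the whole second after the job is handed in: The clip and the wedge both lie at rest within the tray's walls (clip's origin lower than 50 mm, wedge's origin lower than 30 mm above the bench), let go (x of clip in the frame of tray between -0.076 and 0.076 m and y of clip in the frame of tray between -0.096 and 0.096 m and x of wedge in the frame of tray between -0.076 and 0.076 m and y of wedge in the frame of tray between -0.096 and 0.096 m and height (world z) of clip below 0.05 m and height (world z) of wedge below 0.03 m and linear speed of each of clip, wedge below 0.02 m/s); the robot touches nothing.
It fails at once if the fingers touch the clip while it is still on the axle (contact force between the fingers and clip above 0.5 N and horizontal distance between clip and axle_top below 0.012 m and z of clip in the frame of axle_top below 0.015 m).
It fails at once if the wedge is pressed too hard on the axle or bracket (over 26 N) or on the clip (over 32 N) (contact force between wedge and clip above 32 N or contact force between wedge and bracket above 26 N).
It fails at once if the clip falls on the bench (height (world z) of clip below 0.045 m and horizontal distance between clip and tray above 0.13 m).
It fails at once if the jar, the copper ring or the tee is pushed about (over 20 mm) (distance of any of jar, pipe_ring, tee from where it was at the start of the episode above 0.02 m).
It also fails if it takes over 67 s, if anything falls off the work surface, if the arm or the gripper's body presses on something with over 40 N, if the wrist force passes 120 N, or if a joint passes its speed limit or range.

## Working session

There is one attempt and no reset: what is moved stays moved. The work goes in short steps, each a Python script; the robot and the scene stay as the last script left them, time stands still between calls to the robot, and variables do not carry over. Pictures are saved under pics/ and viewed, and the job is handed in when it is done.

```bash
ls; mkdir -p pics
python3 - <<'E'
from plant import robot
import cv2
o=robot.observe();print(o)
for n in ["scene","top","wrist"]:
    c=robot.get_calibration(n);print(n,c)
    cv2.imwrite(f"pics/{n}0.png",robot.grab_frame(n))
E
```

```text
pics
{'time': 0.0, 'q': array([-8.86203525e+01,  6.00049850e+00,  5.52740147e+00,  8.96057730e+01,
        1.24245594e-03,  7.75273994e+01]), 'qvel': array([ 0.0135469 ,  0.01564307,  0.05089774, -0.1142711 ,  0.08205938,
        0.01181172]), 'joint_torque': array([ 6.56837965e-04, -5.56930089e+01,  5.03647971e+01,  1.70632533e-02,
       -1.04461030e-04, -1.56316283e-06]), 'tool_pos': array([ 0.14366665, -0.58229694,  0.30310634]), 'tcp_rot': array([-1.79923260e+02, -1.82468923e-02,  1.38522350e+01]), 'ft_force': array([ 0.35473262, -0.10194464,  0.17003021]), 'torque': array([-0.04602721, -0.04335406,  0.01997346]), 'gripper_width': 0.0854884188724767}
scene {'vertical_fov': 44.79940991617411, 'cx': 286.922740041716, 'cy': 204.11678687566496, 'rvec': array([ 2.06791061,  1.1002522 , -0.49746791]), 'tvec': array([-0.31532597, -0.24023303,  1.7316185 ])}
top {'vertical_fov': 53.19230555619874, 'cx': 281.3047881717684, 'cy': 209.7733821367854, 'rvec': array([ 2.10298914, -2.16123453,  0.13074777]), 'tvec': array([0.03109705, 0.58847536, 0.91102434])}
wrist {'vertical_fov': 58.958491659876366, 'cx': 280.4166545551013, 'cy': 210.9298364940598, 'rvec': array([-2.2566399 ,  1.76858389,  0.29726401]), 'tvec': array([-0.59860959, -0.04176647,  0.38053836])}
```

View pics/scene0.png

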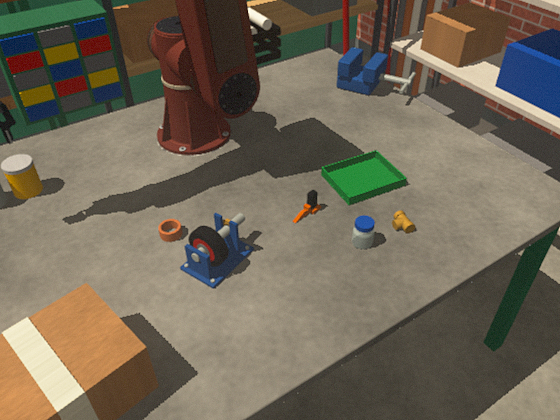

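View pics/top0.png

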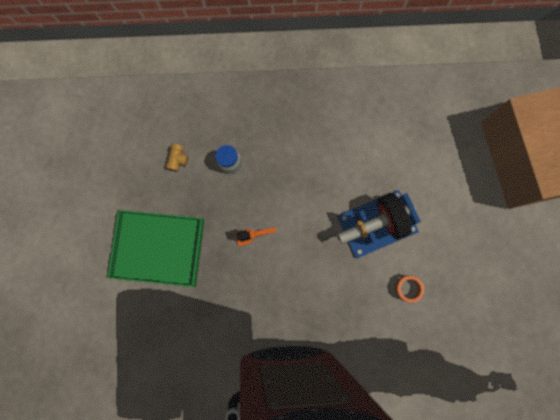

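View pics/wrist0.png

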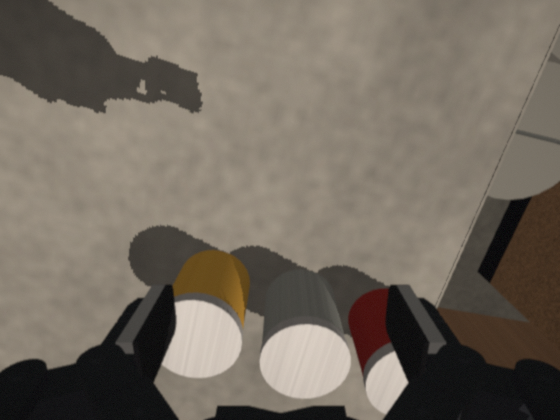

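The scene picture shows the wedge at about (312,200), the tray at (363,177), the bracket at (215,245), the ring at (171,230), the jar at (364,232) and the tee at (403,222). In the top view the wedge is at (245,237), tip at about (275,230), and the axle's free end is at about (343,238). I'll get rough positions from these, then look closer with the wrist camera.

```bash
cat > h.py <<'E'
from plant import robot
import numpy as np, cv2
from scipy.spatial.transform import Rotation as Ro
def KRT(c,shape=(420,560)):
    f=shape[0]/2/np.tan(np.radians(c["vertical_fov"])/2)
    return np.array([[f,0,c["cx"]],[0,f,c["cy"]],[0,0,1]]),np.array(c["rvec"]),np.array(c["tvec"])
def back(c,uv,z):
    K,r,t=KRT(c);R=cv2.Rodrigues(r)[0];C=-R.T@t
    d=R.T@np.linalg.solve(K,[uv[0],uv[1],1]);return C+d*(z-C[2])/d[2]
def proj(c,P):
    K,r,t=KRT(c);return cv2.projectPoints(np.atleast_2d(np.array(P,float)),r,t,K,None)[0][:,0]
E
python3 - <<'E'
from h import *
c=robot.get_calibration("top")
for n,uv,z in [("handle",(243,236),.062),("tip",(276,230),0),("axend",(343,238),.07),("clip lug",(362,230),.095),("wheel",(398,215),.08),
 ("trayA",(117,211),.03),("B",(203,217),.03),("C",(195,286),.03),("D",(108,279),.03),("jar",(227,156),.075),("ring",(411,290),.03),("tee",(176,158),.02)]:
    print(n,back(c,uv,z).round(4))
K,r,t=KRT(c);print(-cv2.Rodrigues(r)[0].T@t)
im=cv2.imread("pics/top0.png")
cv2.imwrite("pics/top0a.png",cv2.resize(im[180:270,220:430],(800,343),interpolation=cv2.INTER_CUBIC))
E
```

```text
handle [0.5301 0.1011 0.062 ]
tip [0.5477 0.0299 0.    ]
axend [ 0.519  -0.1188  0.07  ]
clip lug [ 0.5329 -0.1568  0.095 ]
wheel [ 0.5648 -0.2387  0.08  ]
trayA [0.5996 0.3992 0.03  ]
B [0.5796 0.1972 0.03  ]
C [0.4226 0.215  0.03  ]
D [0.4432 0.4148 0.03  ]
jar [0.7106 0.1336 0.075 ]
ring [ 0.402 -0.269  0.03 ]
tee [0.7255 0.2647 0.02  ]
[ 0.44762326 -0.00775135  0.98833646]
```

View pics/top0a.png

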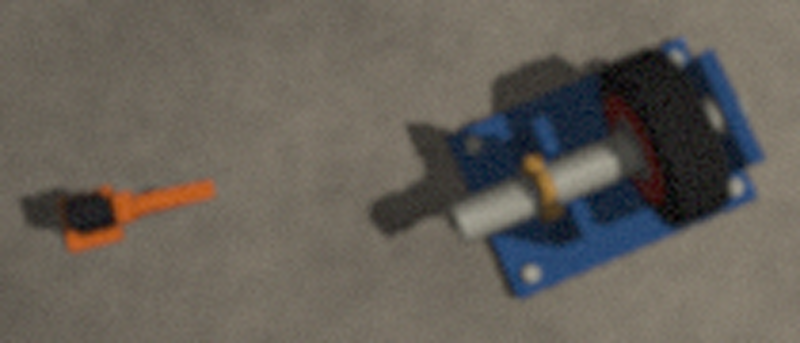

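Run:
```python
from h import *
o=robot.observe();c=robot.get_calibration("wrist")
K,r,t=KRT(c);Rc=cv2.Rodrigues(r)[0];C=-Rc.T@t
Rt=Ro.from_euler("xyz",o["tcp_rot"],degrees=True).as_matrix()
print("cam in tool",Rt.T@(C-o["tool_pos"]),"\ncam axes in tool\n",Rt.T@Rc.T)
for p in ([.50,.03,.33],[.53,.05,.25]):
  for y in (-72,108): print(robot.ik(p,[180,0,y]))
```

```text
cam in tool [ 0.08372194 -0.00062188 -0.06926758] 
cam axes in tool
 [[-7.06516667e-04 -9.45619636e-01 -3.25273740e-01]
 [ 9.99999648e-01 -5.21006107e-04 -6.57424155e-04]
 [ 4.52203585e-04 -3.25274090e-01  9.45619671e-01]]
[ -11.56136636  -10.91212669   -8.13748519   92.7746415     0.
 -119.56136636]
[-11.56136636 -10.91212669  -8.13748519  92.7746415    0.
  60.43863364]
[  -8.70078463   -6.11298616  -12.09136074   84.02162542    0.
 -116.70078463]
[ -8.70078463  -6.11298616 -12.09136074  84.02162542   0.
  63.29921537]
```

Run:
```python
from h import *
import pickle
D={}
def view(name,p,yaw):
    robot.move_pose(p,[180,0,yaw]); robot.pause(0.2)
    o=robot.observe();c=robot.get_calibration("wrist");im=robot.grab_frame("wrist")
    cv2.imwrite(f"pics/{name}.png",im);D[name]=(o,c);print(name,o["time"],o["tool_pos"],o["tcp_rot"])
view("w_clip",[.50,-.09,.28],-70)
view("w_wedge",[.525,.10,.24],-74)
pickle.dump(D,open("views.pkl","wb"))
```

```text
w_clip 3.45 [ 0.49998371 -0.09022087  0.27998844] [ 1.79998136e+02 -1.49281570e-03 -7.00288195e+01]
w_wedge 4.5 [0.52537377 0.09859821 0.24040659] [-1.79965996e+02 -2.30996788e-02 -7.41117144e+01]
```

View pics/w_clip.png

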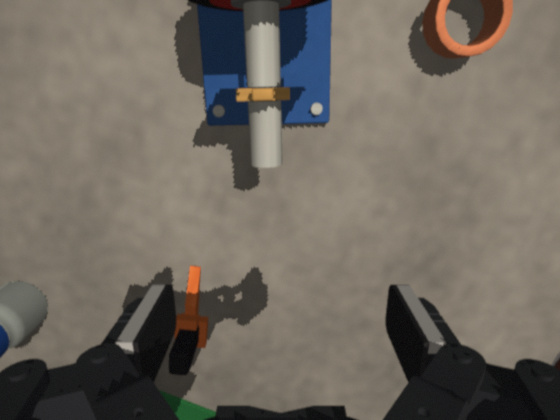

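View pics/w_wedge.png

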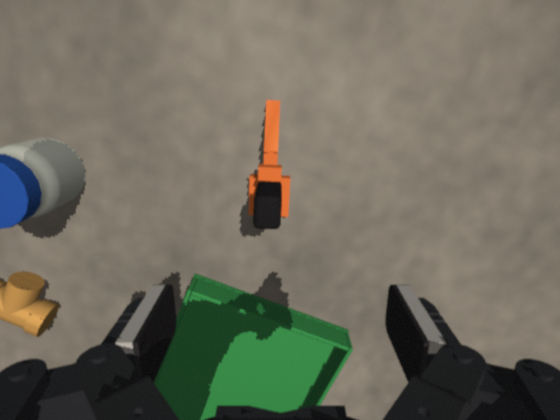

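w_clip shows the axle end at about (266,165) and the clip bridge at about (263,94), with clear space in front of the axle. w_wedge shows the wedge tip at about (273,101) and the handle top at about (268,207). I'll zoom in on both.

Run:
```python
import cv2
im=cv2.imread("pics/w_clip.png");cv2.imwrite("pics/z1.png",cv2.resize(im[0:190,190:345],None,fx=3.1,fy=3.1,interpolation=cv2.INTER_CUBIC))
im=cv2.imread("pics/w_wedge.png");cv2.imwrite("pics/z2.png",cv2.resize(im[90:240,220:320],None,fx=4,fy=4,interpolation=cv2.INTER_CUBIC))
```

```text
(no output)
```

View pics/z1.png

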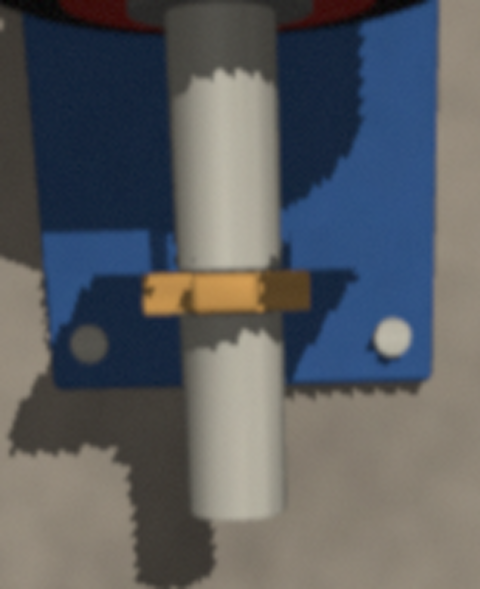

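View pics/z2.png

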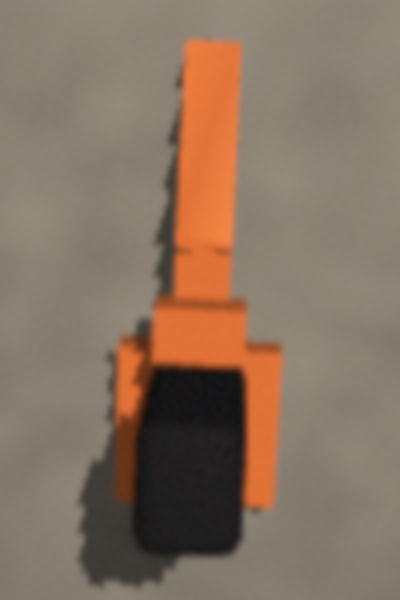

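```bash
cat > fit.py <<'E'
from h import *
import pickle
from scipy.optimize import least_squares
D=pickle.load(open("views.pkl","rb"))
def tf(p,L):
    a=p[2];L=np.array(L,float)/1000
    return np.c_[p[0]+np.cos(a)*L[:,0]-np.sin(a)*L[:,1],p[1]+np.sin(a)*L[:,0]+np.cos(a)*L[:,1],L[:,2]]
c=D["w_wedge"][1]
W=[((186,41),(75,5.5,1.5)),((241,42),(75,-5.5,1.5)),((174,249),(38,5.5,18)),((235,249),(38,-5.5,18)),((282,346),(17,-17,10)),((272,508),(-17,-17,10)),((120,338),(17,17,10)),((114,500),(-17,17,10)),((135,550),(-13,10,62)),((240,550),(-13,-10,62))]
px=np.array([w[0] for w in W])/4+[220,90]; L=[w[1] for w in W]
s=least_squares(lambda p:(proj(c,tf(p,L))-px).ravel(),[.53,.1,np.radians(-76)],loss="soft_l1")
print("wedge",s.x[:2],np.degrees(s.x[2]));print((proj(c,tf(s.x,L))-px).round(1).tolist())
c=D["w_clip"][1]
B=[((237,520),(0,-52,82)),((192,276),(-7,4,98.5)),((263,273),(7,4,98.5)),((192,313),(-7,-4,98.5)),((265,310),(7,-4,98.5)),((143,274),(-18,4,88.5)),((141,316),(-18,-4,88.5)),((311,270),(18,4,88.5)),((310,313),(18,-4,88.5))]
S=[((187,440),-12,0),((286,440),12,0),((168,150),-12,1),((280,150),12,1)]
def model(p):
    L=[b[1] for b in B]+[(x,p[3+k]*1000,70.5) for _,x,k in S]+[(-55,p[5]*1000,10),(55,p[5]*1000,10)]
    return proj(c,tf(p,L))
px=np.array([b[0] for b in B]+[q[0] for q in S]+[(57,386),(430,378)])/3.1+[190,0]
s=least_squares(lambda p:(model(p)-px).ravel(),[.533,-.157,np.radians(-160),-.04,.05,-.025],loss="soft_l1")
print("bracket",s.x,np.degrees(s.x[2]));print((model(s.x)-px).round(1).tolist())
E
python3 fit.py
```

```text
wedge [0.53283617 0.10647647] -76.99031644257737
[[0.0, 0.9], [0.1, 1.4], [0.5, -1.2], [-0.8, -0.5], [0.2, -0.4], [0.4, -2.2], [-0.4, -0.4], [0.2, -2.1], [-1.1, 4.5], [0.4, 5.8]]
bracket [ 0.53658043 -0.15790145 -2.77139104 -0.03445758  0.02972286 -0.02692018] -158.7890100578009
[[0.0, 0.7], [-0.3, -0.6], [-1.4, -0.1], [0.3, 0.5], [-1.7, 0.9], [0.1, 0.2], [1.5, -0.8], [-0.1, 0.2], [0.4, -1.1], [-0.2, 0.4], [0.0, -0.4], [1.4, 0.4], [0.0, -0.4], [-1.5, 0.2], [1.3, -0.1]]
```

Run:
```python
from h import *
w=np.array([.5328,.1065])
robot.move_pose([*w,.16],[180,0,-77.0])
robot.line_to([*w,.094],vel=.08,guard=8)
print(robot.observe()["tool_pos"])
robot.set_gripper(0.0);o=robot.observe();print(o["gripper_width"],o["ft_force"],o["tool_pos"])
robot.line_to([*w,.20],vel=.1);robot.pause(.2);o=robot.observe();print(o["time"],o["gripper_width"],o["ft_force"],o["tool_pos"])
cv2.imwrite("pics/grip1.png",robot.grab_frame("wrist"))
```

```text
[0.53316339 0.10648779 0.09453268]
0.01924975350018915 [-0.68518833 -0.11380771  1.77517669] [0.53294609 0.10651296 0.09421099]
7.9667 0.019362777227962043 [ 0.07588398  1.26615694 -1.07613668] [0.53255174 0.10650337 0.19945505]
```

View pics/grip1.png

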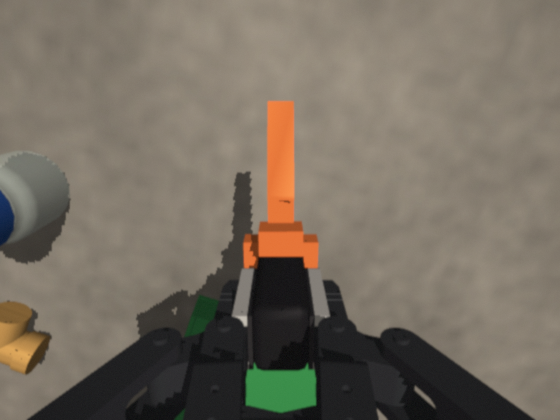

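```bash
cat >> h.py <<'E'
B=np.array([.53658,-.15790]);PSI=-68.79
d=np.array([np.cos(np.radians(PSI)),np.sin(np.radians(PSI))]);e=np.array([-np.sin(np.radians(-158.79+90)),np.cos(np.radians(PSI))])*-1 # e = bracket +x
def tool_at(ytip,under,lat=0): # bracket y of the tip, height of the underside, lateral along bracket x
    p=B+d*(ytip-.075)+e*lat
    return [p[0],p[1],under+.094]
E
python3 - <<'E'
from h import *
print(d,e)
o=robot.observe();c=robot.get_calibration("wrist")
R=Ro.from_euler("xyz",o["tcp_rot"],degrees=True).as_matrix()
L=np.array([(75,5.5,1.5),(75,-5.5,1.5),(38,5.5,18),(38,-5.5,18),(17,17,10),(17,-17,10)])/1000
P=o["tool_pos"]+(R@np.c_[L[:,0],-L[:,1],.094-L[:,2]].T).T
print(proj(c,P).round(1))
robot.move_pose([*tool_at(-.075,.1)[:2],.2],[180,0,PSI])
robot.line_to(tool_at(-.058,.088),vel=.08)
robot.pause(.4);o=robot.observe();print(o["time"],o["tool_pos"],tool_at(-.058,.088),o["tcp_rot"],o["ft_force"])
cc=robot.get_calibration("wrist")
cv2.imwrite("pics/app1.png",robot.grab_frame("wrist"))
import pickle;pickle.dump((o,cc),open("app1.pkl","wb"))
im=cv2.imread("pics/app1.png");cv2.imwrite("pics/app1z.png",cv2.resize(im[0:230,180:380],None,fx=2.6,fy=2.6,interpolation=cv2.INTER_CUBIC))
im=cv2.imread("pics/grip1.png");cv2.imwrite("pics/grip1z.png",cv2.resize(im[90:280,210:350],None,fx=3,fy=3,interpolation=cv2.INTER_CUBIC))
E
```

```text
[ 0.36178729 -0.93226067] [-0.93226067 -0.36178729]
[[266.7 104. ]
 [292.9 104. ]
 [266.4 200.1]
 [293.3 200.1]
 [242.  239.5]
 [317.9 239.4]]
9.475 [ 0.48853999 -0.03386946  0.18222641] [np.float64(0.4884622909921021), np.float64(-0.0339093306743154), 0.182] [-1.79984696e+02 -1.73788054e-02 -6.87798172e+01] [-0.40382129 -0.14877163 -1.00684622]
```

View pics/app1z.png

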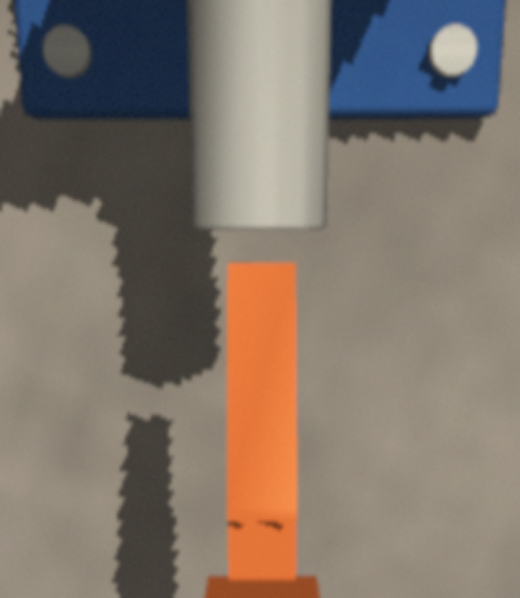

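View pics/grip1z.png

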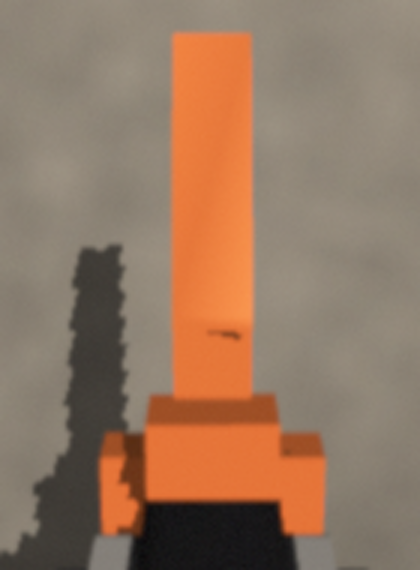

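Run:
```python
from h import *
robot.line_to(tool_at(-.018,.0865),vel=.05)
robot.pause(.3);f0=np.mean([robot.observe()["ft_force"] for _ in range(5)],0);print(f0,robot.observe()["tool_pos"])
for z in np.arange(.085,.0795,-.0005):
    g=robot.line_to(tool_at(-.018,z),vel=.01,guard=2.5)
    robot.pause(.15)
    o=robot.observe();print(round(z,4),g,(o["ft_force"]-f0).round(2),o["tool_pos"][2].round(5),o["torque"].round(3))
    if g or abs((o["ft_force"]-f0)[2])>1.5: break
print(o["time"])
cv2.imwrite("pics/app2.png",robot.grab_frame("wrist"));cv2.imwrite("pics/app2s.png",robot.grab_frame("scene"))
```

```text
[-0.46033109 -0.01428029 -0.80156617] [ 0.50292267 -0.07103079  0.18056968]
0.085 False [-0.44 -0.19  0.22] 0.17901 [-0.003 -0.015 -0.013]
0.0845 False [0.19 0.29 0.4 ] 0.17851 [ 0.057  0.02  -0.018]
0.084 False [-0.09  0.04 -0.57] 0.178 [-0.016 -0.001  0.039]
0.0835 False [-0.36 -0.78 -0.14] 0.1775 [-0.017  0.022 -0.023]
0.083 False [ 0.7   0.34 -0.31] 0.177 [ 0.052 -0.004  0.029]
0.0825 False [-0.15  0.67  0.03] 0.17649 [0.03  0.011 0.015]
0.082 False [ 0.95 -0.57  1.26] 0.17613 [-0.145 -0.022 -0.055]
0.0815 False [0.21 1.65 5.76] 0.17592 [-0.224 -0.063 -0.016]
14.025
```

View pics/app2.png

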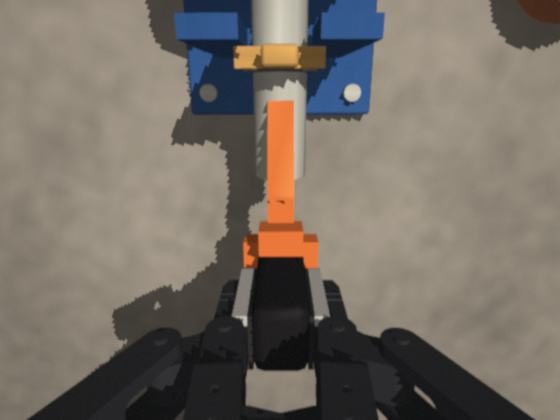

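The wedge touched the axle at the expected height, and the hand's stiffness is about 13 N/mm. In the picture the blade (281,101) lines up with the clip's middle (280,57). Now the slow slide, easing height on the force reading.

```bash
cat > slide.py <<'E'
from h import *
import sys
f0=np.array([-.45,0,-.85])
def run(y0,y1,u,step=.003,vel=.012,stop=None):
    y=y0
    while y<y1-1e-6:
        y=min(y+step,y1)
        g=robot.line_to(tool_at(y,u),vel=vel,guard=(stop or 22))
        F=np.mean([robot.observe()["ft_force"] for _ in range(3)],0)-f0
        push=-F[:2]@d; o=robot.observe();yt=(o["tool_pos"][:2]-B)@d+.075;lat=(o["tool_pos"][:2]-B)@e
        print(f"{o['time']:.2f} cmd {y*1e3:.1f} yt {yt*1e3:.1f} lat {lat*1e3:.1f} z {(o['tool_pos'][2]-.094)*1e3:.2f} u {u*1e3:.2f} push {push:.1f} lat {F[:2]@e:.1f} fz {F[2]:.1f} w {o['gripper_width']*1e3:.1f} {g}")
        if g or push>24: print("STOP");break
        tgt=-1.5-0.3*max(push,0)
        if y>-.003: u=float(np.clip(u+np.clip((tgt-F[2])/13000*.6,-.0003,.0003),.0815,.0845))
    return y,u
E
python3 - <<'E'
from slide import *
robot.line_to(tool_at(-.018,.0824),vel=.01)
y,u=run(-.018,.006,.0824)
print(y,u)
cv2.imwrite("pics/sl1.png",robot.grab_frame("wrist"))
E
```

```text
14.78 cmd -15.0 yt -15.0 lat 0.1 z 82.21 u 82.40 push 0.4 lat 0.3 fz 0.7 w 19.2 False
15.18 cmd -12.0 yt -12.0 lat 0.1 z 82.25 u 82.40 push -0.1 lat 0.2 fz 0.1 w 19.7 False
15.57 cmd -9.0 yt -8.9 lat 0.0 z 82.39 u 82.40 push -0.4 lat -0.8 fz -0.2 w 19.5 False
15.97 cmd -6.0 yt -6.0 lat 0.0 z 82.38 u 82.40 push -1.0 lat -0.7 fz -0.2 w 19.2 False
16.38 cmd -3.0 yt -3.0 lat 0.0 z 82.37 u 82.40 push -0.7 lat -0.5 fz -0.2 w 19.4 False
16.77 cmd -0.0 yt -0.0 lat 0.0 z 82.28 u 82.40 push 0.0 lat -1.1 fz -1.6 w 19.6 False
17.18 cmd 3.0 yt 2.4 lat 0.0 z 82.36 u 82.40 push 5.8 lat -0.5 fz 1.8 w 19.4 False
17.57 cmd 6.0 yt 4.3 lat -0.1 z 82.39 u 82.17 push 12.2 lat -0.5 fz 8.1 w 19.5 False
0.005999999999999999 0.08187238069297073
```

View pics/sl1.png

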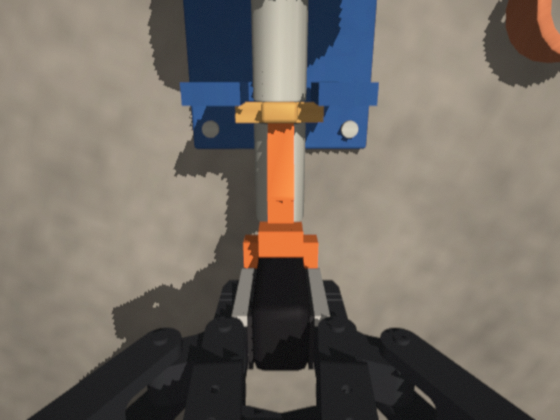

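The tip is under the bridge (blade meets clip at (280,123)) with 12 N of push. My height correction had the wrong sign: the hand is bearing down 8 N. I'll ease up before going on.

```bash
sed -i 's/np.clip((tgt-F\[2\])\/13000\*.6,-.0003,.0003)/np.clip((F[2]-tgt)\/13000*.8,-.0003,.0005)/' slide.py; grep -n "u=float" slide.py
python3 - <<'E'
from slide import *
for u in (.0825,.0828,.0831,.0834,.0837):
    robot.line_to(tool_at(.006,u),vel=.005)
    F=np.mean([robot.observe()["ft_force"] for _ in range(4)],0)-f0;o=robot.observe()
    print(u,F.round(1),-F[:2]@d,(o["tool_pos"][2]-.094)*1e3,o["torque"].round(2),o["time"],((o["tool_pos"][:2]-B)@d+.075)*1e3)
    if F[2]<-1.5: break
print(u)
E
```

```text
14:        if y>-.003: u=float(np.clip(u+np.clip((F[2]-tgt)/13000*.8,-.0003,.0005),.0815,.0845))
0.0825 [-3.4 10.2  4.6] 10.749473839875774 82.47017639492624 [2.32 0.85 0.03] 17.875 4.352388257479384
0.0828 [-2.5  9.1  3.2] 9.405820204635132 82.4939870387331 [2.24 0.69 0.02] 18.125 4.370485612522165
0.0831 [-1.6  9.3  0.8] 9.227996706925277 82.56203304731363 [2.23 0.55 0.06] 18.375 4.404364807630346
0.0834 [-1.   8.9 -0.9] 8.703811499906712 82.66109629203602 [2.09 0.39 0.11] 18.625 4.426901176955211
0.0837 [ 0.2  7.6 -2.3] 6.985697616081301 82.7265972840566 [2.07 0.29 0.12] 18.875 4.419559349870192
0.0837
```

```bash
sed -i 's/\/13000\*.8,-.0003,.0005),.0815,.0845/\/6000*.7,-.0004,.0006),.0822,.0868/' slide.py
python3 - <<'E'
from slide import *
y,u=run(.006,.018,.0839,step=.0015)
print(y,u)
cv2.imwrite("pics/sl2.png",robot.grab_frame("wrist"))
E
```

```text
19.15 cmd 7.5 yt 5.2 lat 0.3 z 82.82 u 83.90 push 11.3 lat -1.8 fz -1.0 w 19.3 False
19.43 cmd 9.0 yt 6.5 lat 0.3 z 83.34 u 84.35 push 12.7 lat -0.8 fz 1.1 w 19.4 False
19.72 cmd 10.5 yt 7.8 lat 0.5 z 83.70 u 84.95 push 13.7 lat -0.7 fz 0.2 w 19.3 False
20.00 cmd 12.0 yt 9.4 lat 0.5 z 84.13 u 85.55 push 12.8 lat -1.4 fz -1.5 w 19.8 False
20.28 cmd 13.5 yt 10.8 lat 0.6 z 84.34 u 85.99 push 12.7 lat -0.4 fz -2.5 w 19.3 False
20.56 cmd 15.0 yt 12.4 lat 0.7 z 84.47 u 86.32 push 11.2 lat -1.4 fz -4.9 w 19.3 False
20.83 cmd 16.5 yt 14.3 lat 0.8 z 84.47 u 86.32 push 9.0 lat -0.7 fz -5.4 w 19.5 False
21.11 cmd 18.0 yt 16.5 lat 0.7 z 84.59 u 86.18 push 4.7 lat -0.5 fz -5.6 w 19.4 False
0.018 0.08586503430867254
```

View pics/sl2.png

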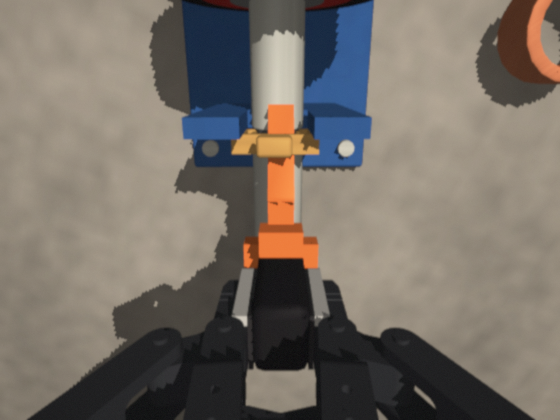

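Push peaked at about 14 N and is falling. The clip sits on the ramp with the tip through (tip at (281,106), clip at (275,147)). I'll keep going and come back down to level.

Run:
```python
from slide import *
print(robot.observe()["tcp_rot"])
y,u=run(.018,.033,.0857,step=.0015)
print(y,u,robot.observe()["tcp_rot"])
cv2.imwrite("pics/sl3.png",robot.grab_frame("wrist"))
```

```text
[179.88364752   0.23250113 -68.7641307 ]
21.44 cmd 19.5 yt 18.9 lat 0.4 z 84.87 u 85.70 push 4.0 lat 0.9 fz -4.8 w 19.0 False
21.72 cmd 21.0 yt 21.9 lat -0.4 z 86.33 u 85.46 push 0.1 lat -1.1 fz -0.8 w 19.2 False
21.99 cmd 22.5 yt 22.8 lat -0.1 z 85.79 u 85.55 push -0.7 lat -0.3 fz 0.2 w 19.4 False
22.27 cmd 24.0 yt 24.1 lat 0.0 z 85.75 u 85.75 push -0.1 lat 0.5 fz -0.2 w 19.5 False
22.54 cmd 25.5 yt 25.5 lat 0.0 z 85.86 u 85.90 push -0.1 lat -0.1 fz -2.2 w 19.4 False
22.82 cmd 27.0 yt 27.1 lat 0.0 z 85.84 u 85.82 push 0.3 lat -0.4 fz -1.8 w 19.6 False
23.09 cmd 28.5 yt 28.6 lat 0.0 z 85.79 u 85.80 push 0.2 lat -0.5 fz 0.1 w 19.4 False
23.37 cmd 30.0 yt 30.1 lat -0.0 z 86.05 u 85.99 push -0.3 lat -1.0 fz -0.2 w 18.9 False
23.64 cmd 31.5 yt 31.6 lat -0.0 z 86.16 u 86.14 push -0.0 lat -0.2 fz -1.7 w 19.3 False
23.92 cmd 33.0 yt 33.1 lat -0.0 z 86.13 u 86.12 push -0.3 lat 0.2 fz -0.4 w 19.3 False
0.033 0.08624680619372756 [-1.79998396e+02 -2.30829487e-03 -6.87940067e+01]
```

View pics/sl3.png

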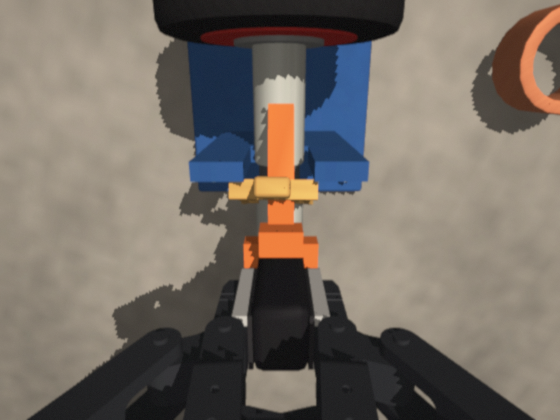

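The legs have let go (zero push) and the clip (273,188) is near the crest. Next I lower the hand slightly and push until the stop block meets the clip.

Run:
```python
from slide import *
for u in (.0855,.0849):
    g=robot.line_to(tool_at(.033,u),vel=.01,guard=2.5);F=np.mean([robot.observe()["ft_force"] for _ in range(4)],0)-f0
    print(u,g,F.round(1))
    if g or F[2]>1.5: break
import slide
y=.033
for y in np.arange(.0345,.0486,.0015):
    g=robot.line_to(tool_at(y,u),vel=.012,guard=4)
    F=np.mean([robot.observe()["ft_force"] for _ in range(3)],0)-f0;o=robot.observe()
    print(f"{o['time']:.2f}",y.round(4),F.round(1),(-F[:2]@d).round(1),((o["tool_pos"][:2]-B)@d+.075).round(4),g)
    if g or -F[:2]@d>3: break
cv2.imwrite("pics/sl4.png",robot.grab_frame("wrist"))
```

```text
0.0855 False [ 0.3 -0.4 -0.6]
0.0849 False [ 0.4 -0.4 -0.5]
24.74 0.0345 [ 0.6 -0.4  0.3] -0.6 0.0346 False
25.02 0.036 [-0.3 -0.2 -0.7] -0.1 0.0361 False
25.29 0.0375 [0.  0.5 0.4] 0.4 0.0376 False
25.57 0.039 [ 0.4 -0.  -1.5] -0.2 0.0391 False
25.84 0.0405 [ 1.  -0.2 -0.8] -0.6 0.0406 False
26.12 0.042 [-0.4  0.7 -0.9] 0.8 0.0421 False
26.39 0.0435 [ 0.6  0.4 -0.8] 0.1 0.0436 False
26.67 0.045 [ 0.2 -0.7 -0.7] -0.8 0.0451 False
26.88 0.0465 [ 1.1  0.1 -1.5] -0.3 0.0454 True
```

View pics/sl4.png

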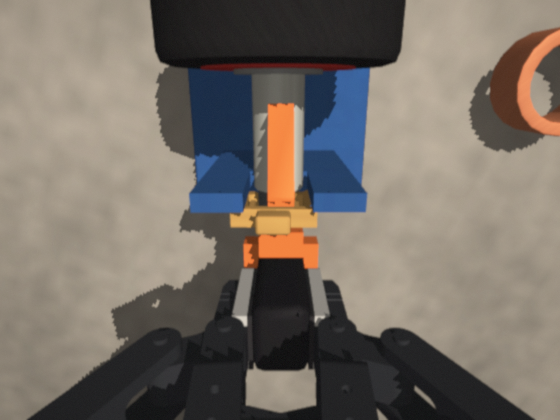

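Run:
```python
from h import *
robot.pause(.1)
im=robot.grab_frame("wrist");cv2.imwrite("pics/sl5.png",cv2.resize(im[95:275,190:370],None,fx=3.3,fy=3.3,interpolation=cv2.INTER_CUBIC))
im=robot.grab_frame("scene");cv2.imwrite("pics/sl5s.png",cv2.resize(im[190:300,160:290],None,fx=5,fy=5,interpolation=cv2.INTER_CUBIC))
o=robot.observe();print(o["time"],o["ft_force"])
c=robot.get_calibration("wrist")
for z in (.0165,.018): # expected bridge in the notch: wedge x=30, lug top corners, bridge corners
  L=np.array([(30+a,b,z*1000+h) for h,bb in ((14,7),(4,18)) for a in(-4,4) for b in (-bb,bb)])/1000
  R=Ro.from_euler("xyz",o["tcp_rot"],degrees=True).as_matrix()
  print(((proj(c,o["tool_pos"]+(R@np.c_[L[:,0],-L[:,1],.094-L[:,2]].T).T)-[190,95])*3.3).round(0).tolist())
```

```text
27.125 [ 0.0992139  -0.63735191  0.09805472]
[[357.0, 475.0], [238.0, 475.0], [358.0, 412.0], [237.0, 412.0], [441.0, 444.0], [154.0, 444.0], [444.0, 383.0], [151.0, 383.0]]
[[358.0, 481.0], [237.0, 481.0], [359.0, 416.0], [236.0, 416.0], [443.0, 448.0], [153.0, 448.0], [445.0, 387.0], [150.0, 387.0]]
```

View pics/sl5.png

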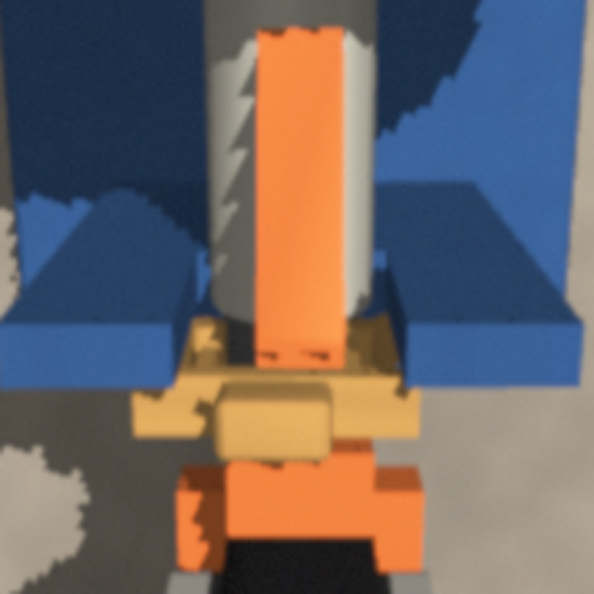

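View pics/sl5s.png

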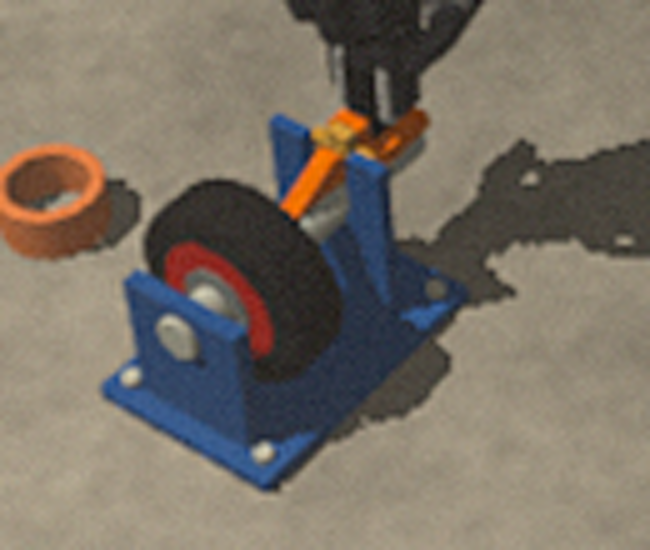

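The guard tripped at 45.4 mm, where the stop block should meet the clip. The bridge lies behind the crest, at rows 372–437 of the zoom. I'll back off 1 mm and lift gently.

Run:
```python
from h import *
robot.line_to(tool_at(.0445,.0849),vel=.01)
g=robot.line_to(tool_at(.0445,.095),vel=.02,guard=6);print(g)
robot.line_to(tool_at(.0445,.115),vel=.03);robot.pause(.3)
im=robot.grab_frame("wrist");cv2.imwrite("pics/li1.png",im)
im=robot.grab_frame("scene");cv2.imwrite("pics/li1s.png",cv2.resize(im[170:280,160:290],None,fx=5,fy=5,interpolation=cv2.INTER_CUBIC))
o=robot.observe();print(o["time"],o["ft_force"],o["tool_pos"])
```

```text
False
29.2917 [-0.32013511 -0.4878707  -1.42072549] [ 0.52551634 -0.12944583  0.20893617]
```

View pics/li1.png

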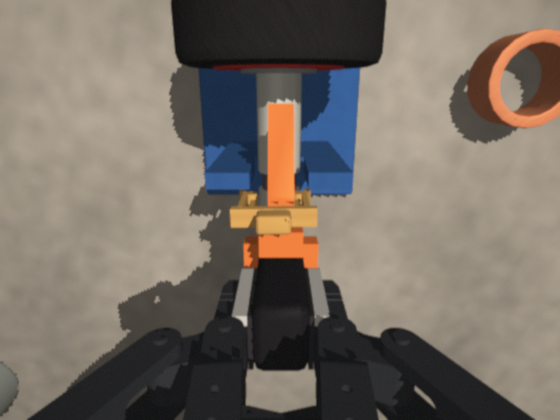

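View pics/li1s.png

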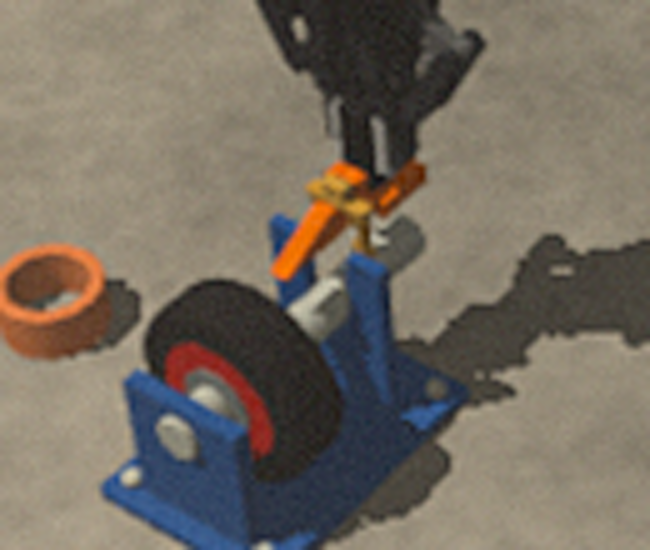

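The clip hangs in the notch (bridge at (273,216) in the wrist view, legs below it in the scene crop). Carrying it slowly to the tray.

Run:
```python
from h import *
robot.line_to([.52,.10,.215],vel=.08,rotation=[180,0,-82])
cv2.imwrite("pics/ca1.png",robot.grab_frame("wrist"));print(robot.observe()["time"])
robot.line_to([.514,.3355,.20],vel=.08,rotation=[180,0,-95.7])
robot.pause(.3);o=robot.observe();print(o["time"],o["tool_pos"],o["ft_force"])
cv2.imwrite("pics/ca2.png",robot.grab_frame("wrist"))
im=robot.grab_frame("scene");cv2.imwrite("pics/ca2s.png",cv2.resize(im[90:240,280:430],None,fx=4,fy=4,interpolation=cv2.INTER_CUBIC))
```

```text
32.3583
35.7583 [0.51401213 0.33547085 0.20001279] [-0.4192702  -0.84589797 -0.80955532]
```

View pics/ca2.png

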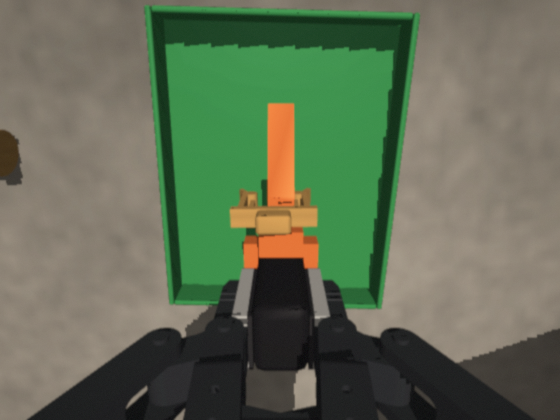

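View pics/ca2s.png

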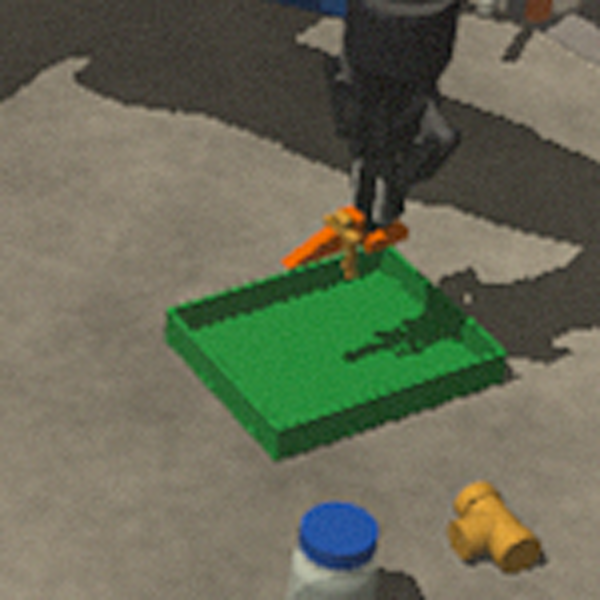

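The clip is still in the notch at (273,216), and the wedge is centred over the tray. Lowering now.

Run:
```python
from h import *
p=[.514,.3355]
robot.line_to([*p,.125],vel=.05);robot.line_to([*p,.102],vel=.02,guard=8)
f=robot.observe()["ft_force"]
for z in np.arange(.101,.0955,-.001):
    g=robot.line_to([*p,z],vel=.02,guard=6);o=robot.observe();print(z.round(3),g,o["tool_pos"][2].round(4),o["ft_force"].round(1))
    if g or o["ft_force"][2]>4: break
cv2.imwrite("pics/tr1.png",robot.grab_frame("wrist"));print(o["time"])
```

```text
0.101 False 0.1009 [ 0.4 -0.  -0.5]
0.1 False 0.0999 [-0.2  0.1 -1. ]
0.099 False 0.0994 [-0.7 -0.2  2.8]
0.098 False 0.0989 [-1.8  1.1  5.6]
39.8083
```

View pics/tr1.png

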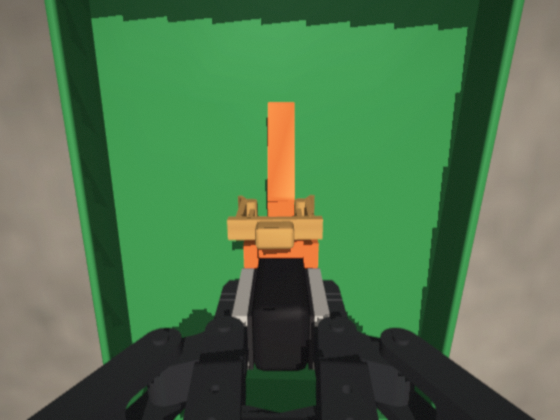

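Run:
```python
from h import *
p=[.514,.3355]
robot.set_gripper(.045)
robot.line_to([*p,.20],vel=.06);robot.line_to([.50,.335,.27],vel=.1);robot.pause(.5)
o=robot.observe();print(o["time"],o["ft_force"],o["gripper_width"])
cv2.imwrite("pics/end.png",robot.grab_frame("wrist"));cv2.imwrite("pics/ends.png",robot.grab_frame("scene"))
```

```text
43.4417 [ 0.42506577  1.2434188  -0.0600239 ] 0.04524793038767796
```

View pics/end.png

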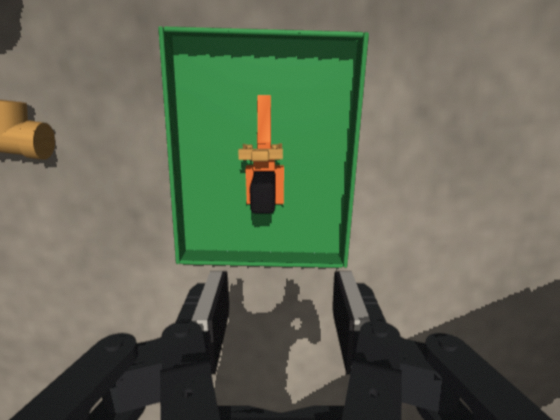

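View pics/ends.png

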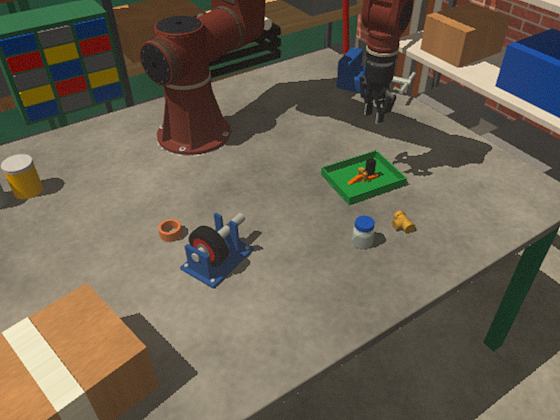

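The wedge (263,180) and the clip astride it (260,155) lie inside the tray. The jar (364,232), ring (171,230) and tee (403,222) are where they were at the start, and the gripper is clear. Handing in.

```bash
python3 -c "
from plant import robot
robot.job_done();print(robot.observe()['time'])"
```

```text
the job is handed in; nothing more can be done
the job is handed in; nothing more can be done
```

The clip is off the axle, and the clip and wedge are both in the green tray, let go; I handed the job in at about 43.5 s of the 67 s. No verdict was reported.

- **Slide:** I gripped the wedge by its handle, set it lightly on the axle and slid it under the clip at about 5–12 mm/s. The push peaked at about 14 N and dropped to zero when the legs let go. The stop block met the clip at 45.4 mm; I expected 45.5 mm.
- **Carry and placing:** The clip rode in the notch all the way to the tray. I lowered it onto the tray floor, opened the fingers and drew clear.
- **Last checks:** The final pictures show the wedge inside the tray with the clip astride it, and the gripper clear. The jar, ring and tee sit at the same pixels as at the start.
- **What went wrong:** My height correction had the wrong sign at first. The hand bore down with about 8 N for a moment on top of the clip's squeeze. I stopped, eased up and fixed it.
- **After the fix:** The handle rode 2–4 mm above level for the rest of the slide, so the wedge was probably tilted slightly tip-down, which I did not measure.
- **Not measured:** I could not read the wedge's contact forces on the axle and clip directly. I inferred them from the force on the tool.
- **Small disagreement:** Wedge and clip edges in the wrist pictures differed from my predictions by 2–6 pixels, about 1–2 mm.

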